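Open the double-latched storage box

TASK

Open the wooden storage box. First swing the steel safety catch on its lid fully aside to the left, a quarter turn until it stops, because it stands behind the bolt and blocks it; then push the bolt all the way back, away from its keeper at the front, and finally slide the lid all the way to the left. Leave catch, bolt and lid there, and do not shift or knock over the things standing round the box.

Things in the scene. Friction and masses are not known exactly. Their poses are not given: they have to be found in the camera images.
- box: wooden box, fixed, 240 mm deep (x), 360 wide (y), front and back walls 125 high, end walls 110. Origin: underside centre, on the worktop. Own x points to its back (away from the robot, yaw -0.35 to 0.1 rad), y to its left, z up; front, back, left, right mean this. Top: fixed deck on the left half, sliding lid on the right half. Everything to be moved can be pushed by closed fingers from above
- lid (a joint): sliding wooden lid, 200 (x) x 170 (y) x 12 mm, its top face 123 mm above the worktop, centre at box y = -85 mm when shut. 0 = shut, grows as it slides to the box's left (+y), stops at 0.15 m. About 3 N moves it once the bolt is drawn; stays where left. Bolt and catch ride on it
- lid_grip (a point): top centre of the lid's grip bar: a wooden bar along the box's x, 110 mm long, 16 mm wide (y), 42 mm high above the lid's top face, near the lid's right edge (y = -153 mm when shut); it can be pushed to the left on its right side
- bolt (a joint): steel bolt on the lid: flat bar 90 x 14 mm along the box's x, with an upright paddle. 0 = front end in the keeper, lid locked; grows as it is pushed to the back; free of the keeper from 0.02 m, stops at 0.04 m. About 2 N moves it once the catch is aside; stays where left
- bolt_paddle (a point): top centre of the bolt's paddle: steel plate 24 mm wide (box y), 10 thick (x), from 18 to 56 mm above the lid's top (the point: 179 mm above the worktop); box frame x = -55, y = -65 mm while shut. In front of it: the bar in its guide, up to 20 mm above the lid, and the keeper, up to 26 mm above the lid, 46 mm before the paddle's front face
- keeper (a point): top centre of the bolt's keeper, a steel arch 29 mm wide (y), 14 mm thick (x), fixed on the box's front wall; box frame x = -113, y = -65, z = 149 mm
- catch (a joint): safety catch on the lid: steel strut 64 x 20 mm, top 18 mm above the lid, on an upright pivot at its rear end, finger post near its front end. 0 = points forward, its end 3 mm behind the bolt's, blocking it; grows as the front end swings left (clockwise from above), stops at 1.57. Starts at 0 to 0.12; cannot swing right. Stays where left; 1 to 2 N at the post turns it
- catch_post (a point): top centre of the catch's finger post: a round steel post 16 mm in diameter, 48 mm from the pivot axis, standing free from 18 to 51 mm above the lid's top face (the point is at 51 mm, 174 mm above the worktop)
- catch_pivot (a point): top centre of the catch's pivot boss (24 mm wide), 144 mm above the worktop; box frame x = +33, y = -65 mm with the lid shut
- salt_shaker: glass salt shaker with a grey cap, 44 mm wide, 90 mm tall, standing to the right of the box; origin at the centre of its underside; leave it alone
- coffee_jar: glass jar with a grey lid, 64 mm wide, 100 mm tall, standing to the right of the box; origin at the centre of its underside; leave it alone
- pepper_mill: dark wooden pepper mill, 58 mm wide, 150 mm tall, standing to the right of the box; origin at the centre of its underside; leave it alone
- kitchen_timer: red and white kitchen timer, 64 mm wide, 54 mm tall, standing to the left of the box; origin at the centre of its underside; leave it alone
- spice_jar: small brown spice jar with a white lid, 52 mm wide, 70 mm tall, standing to the left of the box; origin at the centre of its underside; leave it alone

How it is judged (in metres and radians):
On the way, in this order (a step that is already met when the one before it is completed fails the run):
1. the catch is swung fully aside to the left (value of joint catch above 1.3 rad), for 0.2 s.
2. the bolt is pushed all the way back (value of joint bolt above 0.035 m), for 0.2 s.
3. the lid is slid all the way to the left (value of joint lid above 0.14 m), for 0.2 s.
At the end, for the whole second after the job is handed in: The lid stands still at least 140 mm open (of 150), the bolt is still drawn back by at least 33 mm (of 40) and the catch is still at least 1.25 rad aside (of 1.57) (value of joint lid above 0.14 m and value of joint bolt above 0.033 m and value of joint catch above 1.25 rad and velocity of joint lid below 0.01 m/s); the robot touches nothing.
It fails at once if a thing standing round the box is shifted by more than 30 mm or tipped over (distance of any of salt_shaker, coffee_jar, pepper_mill, kitchen_timer, spice_jar from where it was at the start of the episode above 0.03 m or angle between any of salt_shaker, coffee_jar, pepper_mill, kitchen_timer, spice_jar's own z axis and vertical above 0.5 rad).
It also fails if it takes over 51 s, if anything falls off the work surface, if the arm or the gripper's body presses on something with over 40 N, if the wrist force passes 120 N, or if a joint passes its speed limit or range.

ROBOT

A 7-joint arm with a two-finger parallel gripper is mounted at the origin on a cart in front of the work surface, level with it; the furniture and walls round the work are solid. World frame = base frame: x ahead of the robot, y to its left, z up, the work surface at z = 0. Lengths are in mm, angles in rad, forces in N, time in s.
With the tool pointing down it reaches from about 425 to 950 mm from the base axis. Payload 4.7 kg.
Tool frame: the origin (TCP) lies between the finger pads; the fingertips stand 14 mm ahead of it and the grasp point (between the pads) lies 5 mm behind it; z points along the fingers, y is the direction in which the jaws open and shut (so a half turn about z gives the same grasp; the last joint's range is limited). The gripper opens to 85 mm and grips with 20 to 120 N. Pads are 22 mm wide; open, the fingers measure 114 mm over their backs; the gripper's body (76 mm by 85 mm) begins 54 mm behind the grasp point. The pads swing forward as they close: fully open they stand 13 mm farther back than shut.
Start: joints at [-1.352, 0.469, -0.049, 1.532, 0.024, 1.141, -0.082], TCP at [165.516, 654.409, 245.335] pointing down, gripper open.
Joint ranges: [-2.59, 2.59], [-0.33, 1.99], [-1.39, 1.29], [0.1, 2.45], [-1.04, 4.18], [0.21, 1.99], [-2.66, 2.66]. Speed limits (rad/s): [2.57, 2.57, 3.14, 3.14, 3.14, 3.14, 3.14].

INTERFACE

Orientations are given as a rotation vector (axis times angle).
In Python, from workcell import bot gives the robot as it stands. The module is installed in compiled form; this text tells all that it offers.
- The arm moves only by the tool step_arm, never from a script. Its argument "rows" is a list of rows, each an object with "travel": the shift along the tool's x, y, z in mm, a list of three; "twist": the turn, a rotation vector about the tool's x, y, z in units of 5 degrees (1.0 is 5 degrees), a list of three; "claw": the closure, from 0 (fully open) to 1 (shut). In form: [{"travel": [dx, dy, dz], "twist": [ax, ay, az], "claw": claw}, ...]. A call has 1 to 10 rows; each row shifts and turns the commanded pose from where the row before left it, along the tool's axes as they then stand; what a row does not reach is not made up. A row lasts 1/12 s, in which the tool goes at most 41.7 mm and 7.16 degrees, less where a joint would pass 70% of its speed; a pose out of reach is approached as far as the arm can. A call is refused whole if a number of a shift passes 41.7 or a number of a turn 1, either way. A call with a gripper value outside its range is refused whole. The fingers move at their own pace and stop on an object; "newtons" is the grip in N (left out, the last holds). Time passes only in rows, so rows that do not move let the fingers close. It gives the time, the measured TCP pose, the force and the opening at its end, in the units of the state.
- bot.observe(): the state, without advancing time (a new reading comes with each control period).
- bot.camera(name): name is "side" or "top"; returns (picture, depth): 384x512x3 uint8, red, green, blue; 384x512 float32, mm along the optical axis (not along the pixel's ray), 0 where there is no reading.
- bot.camera_model(name): a dict with "K" (3x3 intrinsics, pixels), "world_to_cam" (4x4, takes a point from world to camera coordinates). Camera axes: x right, y up, looking along -z (the intrinsics and any distortion apply to the point x, -y, -z); pixel columns grow to the right and rows downward; lengths in mm; the calibration is good to about 2 mm. A picture is of the moment at which its call begins. camera_model takes no time and is no camera call.
- bot.sign_off(): hands the job in, once; it reports no verdict.
The state is a dict: "clock": time; "joints": joint angles; "dq": joint speeds; "joint_torque": joint torques, N m; "position": TCP position; "tool_rot": TCP orientation; "ft_force": force on the tool from outside, world axes, zero at the start; "ft_torque": the same for the moment, N m; "opening": opening from 0.0 (shut) to 1.0 (fully open).
Only numpy, scipy, OpenCV 4.12 (cv2) and the standard library are available. Lean on these libraries where they do the work, as an engineer would, in place of code of your own. Each camera call takes 0.05 s, during which the arm holds its last target.

## Working session

There is one attempt and no reset: what is moved stays moved. The work goes in short steps, Python scripts to look and compute and a tool call to move; the robot and the scene stay as the last step left them, time stands still between calls to the robot, and variables do not carry over. Pictures are saved under pics/ and viewed, and the job is handed in when it is done.

Besides the shell and the picture viewer there is one more tool, called after "Emit:" as name(argument=value, ...), one argument or row to a line, values as JSON. step_arm: Moves the arm, as the interface text tells. Its arguments: {"type":"object","properties":{"rows":{"type":"array"},"newtons":{"type":"number"}},"required":["rows"]}

```bash
mkdir -p pics; cat > h.py <<'E'
import numpy as np, cv2
from workcell import bot
def snap(n,tag):
    p,d=bot.camera(n); cv2.imwrite(f'pics/{tag}.png',p[:,:,::-1]); np.savez(f'pics/{tag}.npz',p=p,d=d); return p,d
def cloud(n,d):
    m=bot.camera_model(n);K=np.array(m['K']);T=np.linalg.inv(np.array(m['world_to_cam']))
    v,u=np.mgrid[:d.shape[0],:d.shape[1]]
    x=(u-K[0,2])/K[0,0]*d; y=(v-K[1,2])/K[1,1]*d
    P=np.stack([x,-y,-d,np.ones_like(d)],-1)@T.T
    return P[...,:3]
E
python3 - <<'E'
from h import *
for n in('top','side'):
    p,d=snap(n,n+'0'); print(bot.camera_model(n))
print(bot.observe())
E
```

```text
{'K': array([[476.81565887,   0.        , 254.60083944],
       [  0.        , 476.81565887, 194.84877393],
       [  0.        ,   0.        ,   1.        ]]), 'world_to_cam': array([[ 1.45561032e-02, -9.99582863e-01,  2.49443154e-02,
        -2.13541371e+02],
       [ 9.97887882e-01,  1.61018846e-02,  6.29325321e-02,
        -5.16903227e+02],
       [-6.33079312e-02,  2.39755776e-02,  9.97706008e-01,
        -1.37508330e+03],
       [ 0.00000000e+00,  0.00000000e+00,  0.00000000e+00,
         1.00000000e+00]])}
{'K': array([[397.08424755,   0.        , 254.70369422],
       [  0.        , 397.08424755, 189.24909088],
       [  0.        ,   0.        ,   1.        ]]), 'world_to_cam': array([[ 9.36381503e-01,  3.50482106e-01,  1.87609660e-02,
        -4.26647048e+02],
       [-2.61534344e-01,  6.61096212e-01,  7.03243618e-01,
         1.74725762e+02],
       [ 2.34071500e-01, -6.63410953e-01,  7.10701372e-01,
        -1.37986721e+03],
       [ 0.00000000e+00,  0.00000000e+00,  0.00000000e+00,
         1.00000000e+00]])}
{'clock': 0.1, 'joints': array([-1.35190449,  0.46937076, -0.04858189,  1.53359192,  0.02406555,
        1.14101138, -0.08229368]), 'dq': array([ 0.00080365, -0.00205236,  0.00154859, -0.00429341,  0.0001328 ,
       -0.00178702, -0.00074778]), 'joint_torque': array([ 8.45385057e-04, -5.11513710e+01, -4.68265289e-02, -2.38392019e+01,
        1.07616434e-02,  4.36291157e-03, -1.78752100e-05]), 'position': array([165.41255138, 653.88964685, 244.35217968]), 'tool_rot': array([-3.88197494e-01, -3.11732955e+00,  2.80853463e-03]), 'ft_force': array([ 0.20194673,  0.1029882 , -0.56899957]), 'ft_torque': array([ 0.02556954, -0.03721332,  0.02230916]), 'opening': 1.0013380363032838}
```

View pics/top0.png

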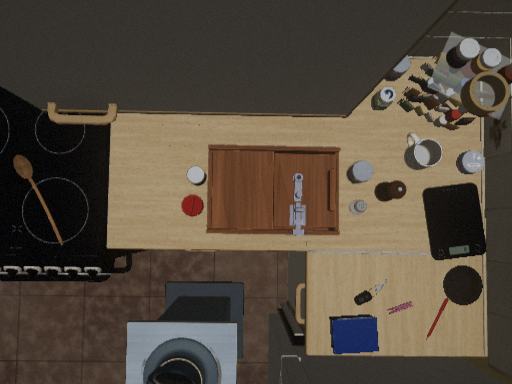

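View pics/side0.png

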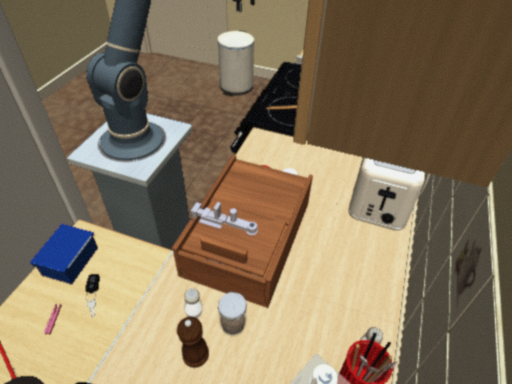

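The top picture shows the box at cols 208–339, rows 146–234. The paddle and keeper are near (298,215), the catch is at (298,180), the grip bar at (333,190). The things on the right are at (361,172), (358,207) and (391,190). The things on the left are at (196,175) and (192,205).

```bash
python3 - <<'E'
from h import *
for n in('top','side'):
    z=np.load(f'pics/{n}0.npz');p,d=z['p'],z['d'];P=cloud(n,d)
    X,Y,Z=P[...,0],P[...,1],P[...,2]
    if n=='top':
        b=p[120:250,190:420]; 
        for q in [(160,240),(200,240),(200,310),(215,222),(190,333),(172,361),(207,358),(190,391),(190,399),(175,196),(205,192),(230,298),(177,298),(240,250)]: print(q,P[q].round(0))
    print(n,'wood-rim')
    # rim: z 118..130
    m=(d>0)&(Z>120)&(Z<130)&(X>300)&(X<800)&(Y>-500)&(Y<150)
    if m.sum()>10:
        r=cv2.minAreaRect(np.c_[X[m],Y[m]].astype(np.float32)); print(r,m.sum(),[cv2.boxPoints(r).round(1)])
    # components higher than lid
    m=((d>0)&(Z>133)&(Z<200)&(X>300)&(X<800)&(Y>-500)&(Y<50)).astype(np.uint8)
    k,l,s,c=cv2.connectedComponentsWithStats(m)
    for i in range(1,k):
        w=l==i
        if w.sum()>3: print(s[i],np.median(P[w],0).round(1),P[w].min(0).round(0),P[w].max(0).round(0))
E
python3 - <<'E'
import cv2
a=cv2.imread('pics/top0.png')[130:250,180:410]; cv2.imwrite('pics/topc.png',cv2.resize(a,None,fx=3.4,fy=3.4,interpolation=2))
a=cv2.imread('pics/side0.png')[150:380,160:330]; cv2.imwrite('pics/sidec.png',cv2.resize(a,None,fx=2.6,fy=2.6,interpolation=2))
E
```

```text
(160, 240) [ 609. -162.  115.]
(200, 240) [ 499. -164.  116.]
(200, 310) [ 502. -353.  125.]
(215, 222) [ 458. -116.  113.]
(190, 333) [ 527. -407.  170.]
(172, 361) [ 583. -498.  100.]
(207, 358) [ 487. -494.   82.]
(190, 391) [ 532. -572.  133.]
(190, 399) [ 532. -590.  143.]
(175, 196) [570. -39.  72.]
(205, 192) [486. -28.  54.]
(230, 298) [ 421. -318.  153.]
(177, 298) [ 562. -318.  144.]
(240, 250) [ 388. -194.    3.]
top wood-rim
((530.2042846679688, -253.65296936035156), (359.3938293457031, 240.0171661376953), 89.8918685913086) 4518 [array([[ 409.9, -433.1],
       [ 649.9, -433.6],
       [ 650.6,  -74.2],
       [ 410.5,  -73.7]], dtype=float32)]
[328 169   8  42 325] [ 529.4 -404.2  163.4] [ 475. -415.  136.] [ 583. -397.  172.]
[294 173   9  28 218] [ 537.7 -315.9  143.5] [ 500. -329.  133.] [ 573. -307.  178.]
[292 202  13  34 315] [ 452.3 -317.2  142.1] [ 407. -332.  134.] [ 495. -303.  184.]
side wood-rim
((605.1656494140625, -244.00326538085938), (384.08251953125, 386.6314392089844), 89.74473571777344) 3833 [array([[ 411. , -435.2],
       [ 797.6, -436.9],
       [ 799.3,  -52.8],
       [ 412.7,  -51.1]], dtype=float32)]
[357 158  19  31 353] [784.9 -73.9 176.3] [767. -89. 133.] [800.   3. 198.]
[191 202  66  30 684] [ 485.1 -323.8  140.6] [ 411. -336.  133.] [ 576. -306.  178.]
[200 236  47  26 608] [ 534.  -414.6  157.7] [ 477. -418.  133.] [ 586. -399.  167.]
```

View pics/topc.png

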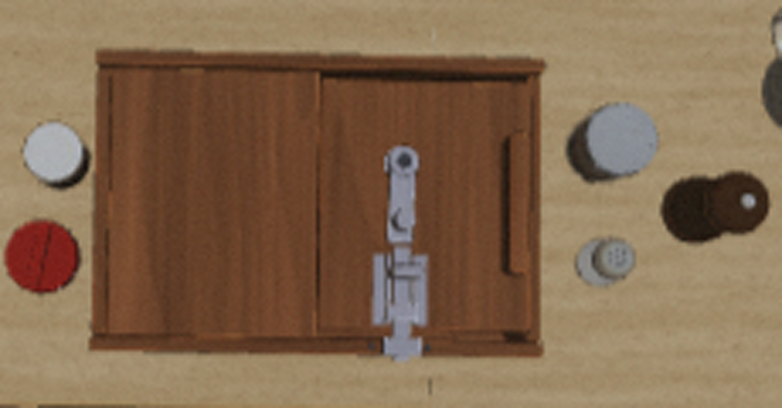

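View pics/sidec.png

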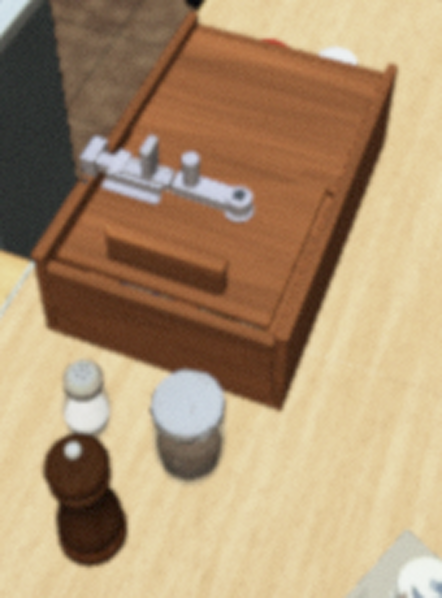

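```bash
python3 - <<'E'
from h import *
z=np.load('pics/top0.npz');P=cloud('top',z['d'])
for q in [(20,100),(60,200),(100,200),(110,150),(110,330),(60,380),(108,80),(112,60)]: print(q,P[q].round(0))
z=np.load('pics/side0.npz');P=cloud('side',z['d'])
for q in [(20,320),(120,320),(100,450),(170,450),(140,310)]: print('s',q,P[q].round(0))
# post tops
for n in('top','side'):
    z=np.load(f'pics/{n}0.npz');P=cloud(n,z['d']).reshape(-1,3)
    for lo,hi,x0,x1 in[(158,185,460,492),(158,185,495,530)]:
        m=(P[:,2]>lo)&(P[:,2]<hi)&(P[:,0]>x0)&(P[:,0]<x1)&(abs(P[:,1]+318)<25)
        print(n,m.sum(),P[m].mean(0).round(1),P[m].min(0).round(0),P[m].max(0).round(0))
E
```

```text
(20, 100) [654. -12. 895.]
(60, 200) [ 655. -111.  773.]
(100, 200) [654. -92. 565.]
(110, 150) [654.  13. 481.]
(110, 330) [ 655. -337.  508.]
(60, 380) [ 655. -353.  787.]
(108, 80) [655. 148. 485.]
(112, 60) [757. 373.   5.]
s (20, 320) [ 673. -381.  662.]
s (120, 320) [ 692. -376.  513.]
s (100, 450) [ 854. -375.  586.]
s (170, 450) [ 892. -378.  479.]
s (140, 310) [ 682. -377.  472.]
top 36 [ 474.1 -317.3  177.9] [ 470. -330.  161.] [ 478. -306.  184.]
top 30 [ 514.8 -316.3  173.8] [ 507. -323.  161.] [ 522. -310.  178.]
side 69 [ 478.1 -323.   170.6] [ 471. -333.  158.] [ 482. -308.  178.]
side 48 [ 517.6 -321.3  168.3] [ 510. -327.  158.] [ 524. -312.  175.]
```

Emit:
step_arm(
  rows=[
    {"travel": [0,0,0],"twist": [0,0,1],"claw": 1},
    {"travel": [0,0,0],"twist": [0,0,1],"claw": 1},
    {"travel": [0,0,0],"twist": [0,0,1],"claw": 1},
    {"travel": [0,0,0],"twist": [0,0,1],"claw": 1},
    {"travel": [0,0,0],"twist": [0,0,1],"claw": 1},
    {"travel": [0,0,0],"twist": [0,0,1],"claw": 1},
    {"travel": [0,0,0],"twist": [0,0,1],"claw": 1},
    {"travel": [0,0,0],"twist": [0,0,1],"claw": 1},
  ],
)

```text
clock: 0.77
position: [165.4, 654.1, 244.7]
tool_rot: [1.437, 2.793, -0.002]
ft_force: [0.0, -0.4, -0.1]
opening: -0.001
```

Emit:
step_arm(
  rows=[
    {"travel": [0,0,0],"twist": [0,0,1],"claw": 1},
    {"travel": [0,0,0],"twist": [0,0,1],"claw": 1},
    {"travel": [0,0,0],"twist": [0,0,1],"claw": 1},
    {"travel": [0,0,0],"twist": [0,0,1],"claw": 1},
    {"travel": [0,0,0],"twist": [0,0,1],"claw": 1},
    {"travel": [0,0,0],"twist": [0,0,1],"claw": 1},
    {"travel": [0,0,0],"twist": [0,0,1],"claw": 1},
    {"travel": [0,0,0],"twist": [0,0,0.16],"claw": 1},
    {"travel": [0,0,0],"twist": [0,0,0],"claw": 1},
  ],
)

```text
clock: 1.52
position: [165.3, 654.2, 244.8]
tool_rot: [2.219, 2.223, -0.001]
ft_force: [-0.1, -0.5, 0.8]
opening: -0.003
```

Emit:
step_arm(
  rows=[
    {"travel": [-32,24,0],"twist": [0,0,0],"claw": 1},
    {"travel": [-32,24,0],"twist": [0,0,0],"claw": 1},
    {"travel": [-32,24,0],"twist": [0,0,0],"claw": 1},
    {"travel": [-32,24,0],"twist": [0,0,0],"claw": 1},
    {"travel": [-32,24,0],"twist": [0,0,0],"claw": 1},
    {"travel": [-32,24,0],"twist": [0,0,0],"claw": 1},
    {"travel": [-32,24,0],"twist": [0,0,0],"claw": 1},
    {"travel": [-32,24,0],"twist": [0,0,0],"claw": 1},
    {"travel": [-32,24,0],"twist": [0,0,0],"claw": 1},
    {"travel": [-32,24,0],"twist": [0,0,0],"claw": 1},
  ],
)

```text
clock: 2.35
position: [406.3, 332.7, 245.5]
tool_rot: [-2.219, -2.224, -0.001]
ft_force: [0.3, -0.1, -0.1]
opening: -0.001
```

```bash
python3 - <<'E'
from h import *
s=bot.observe();print(s['position'].round(1),s['joints'].round(2),s['tool_rot'].round(3),s['clock'])
E
```

```text
[406.3 332.7 245.5] [-1.09  0.23  0.39  1.91 -0.1   1.03 -0.66] [-2.219e+00 -2.224e+00 -1.000e-03] 2.35
```

Emit:
step_arm(
  rows=[
    {"travel": [-38,6,0],"twist": [0,0,0],"claw": 1},
    {"travel": [-38,6,0],"twist": [0,0,0],"claw": 1},
    {"travel": [-38,6,0],"twist": [0,0,0],"claw": 1},
    {"travel": [-38,6,0],"twist": [0,0,0],"claw": 1},
    {"travel": [-38,6,0],"twist": [0,0,0],"claw": 1},
    {"travel": [-38,6,0],"twist": [0,0,0],"claw": 1},
    {"travel": [-38,6,0],"twist": [0,0,0],"claw": 1},
    {"travel": [-38,6,0],"twist": [0,0,0],"claw": 1},
    {"travel": [-38,6,0],"twist": [0,0,0],"claw": 1},
  ],
)

```text
clock: 3.1
position: [459.4, -9.4, 245.6]
tool_rot: [-2.219, -2.224, -0.002]
ft_force: [0.9, 0.5, -0.3]
opening: -0.002
```

```bash
python3 - <<'E'
from h import *
s=bot.observe();print(s['position'].round(1),s['joints'].round(2),s['tool_rot'].round(3),s['clock'])
E
```

```text
[459.4  -9.4 245.6] [-0.66  0.11  0.64  2.05 -0.08  1.    0.03] [-2.219e+00 -2.224e+00 -2.000e-03] 3.1
```

Emit:
step_arm(
  rows=[
    {"travel": [-38,6,0],"twist": [0,0,0],"claw": 1},
    {"travel": [-38,6,0],"twist": [0,0,0],"claw": 1},
    {"travel": [-38,6,0],"twist": [0,0,0],"claw": 1},
    {"travel": [-38,6,0],"twist": [0,0,0],"claw": 1},
    {"travel": [-38,6,0],"twist": [0,0,0],"claw": 1},
    {"travel": [-38,6,0],"twist": [0,0,0],"claw": 1},
    {"travel": [-38,6,0],"twist": [0,0,0],"claw": 1},
    {"travel": [-38,6,0],"twist": [0,0,0],"claw": 1},
    {"travel": [0,0,0],"twist": [0,0,0],"claw": 1},
  ],
)

```text
clock: 3.85
position: [505.9, -320.4, 245.7]
tool_rot: [2.227, 2.209, -0.008]
ft_force: [0.0, -0.9, 0.8]
opening: 0.005
```

```bash
python3 - <<'E'
from h import *
s=bot.observe();print(s['position'].round(1),s['joints'].round(2),s['tool_rot'].round(3),s['clock'])
E
```

```text
[ 505.9 -320.4  245.7] [-0.07  0.41  0.76  1.76 -0.31  1.09  0.78] [ 2.227  2.209 -0.008] 3.85
```

Emit:
step_arm(
  rows=[
    {"travel": [-30,14,0],"twist": [0,0,0],"claw": 1},
    {"travel": [0,0,25],"twist": [0,0,0],"claw": 1},
    {"travel": [0,0,25],"twist": [0,0,0],"claw": 1},
    {"travel": [0,0,15],"twist": [0,0,0],"claw": 1},
    {"travel": [0,0,0],"twist": [0,0,0],"claw": 1},
  ],
)

```text
clock: 4.27
position: [519.8, -339.7, 176.5]
tool_rot: [-2.215, -2.218, 0.003]
ft_force: [0.6, 0.7, -1.0]
opening: -0.001
```

```bash
python3 - <<'E'
from h import *
s=bot.observe();print(s['position'].round(1),s['joints'].round(2),s['tool_rot'].round(3),s['clock'])
snap('side','s1');p,d=snap('top','t1')
a=cv2.imread('pics/s1.png')[100:300,120:330]; cv2.imwrite('pics/s1c.png',cv2.resize(a,None,fx=2.8,fy=2.8,interpolation=2))
E
```

```text
[ 519.8 -339.7  176.5] [ 0.01  0.53  0.7   1.77 -0.39  1.    0.87] [-2.215 -2.218  0.003] 4.2667
```

View pics/s1c.png

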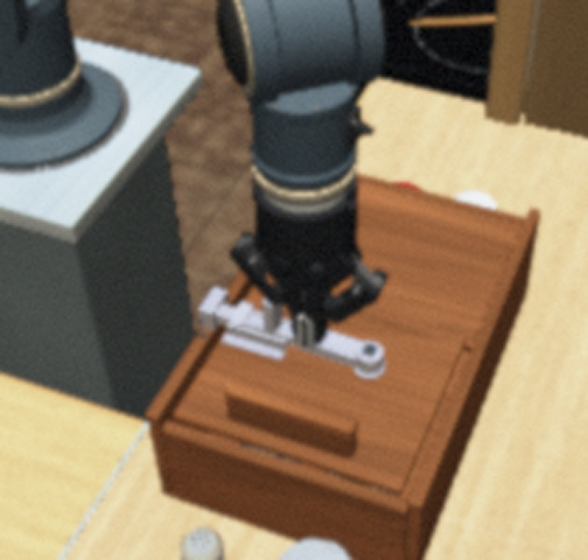

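View pics/t1.png

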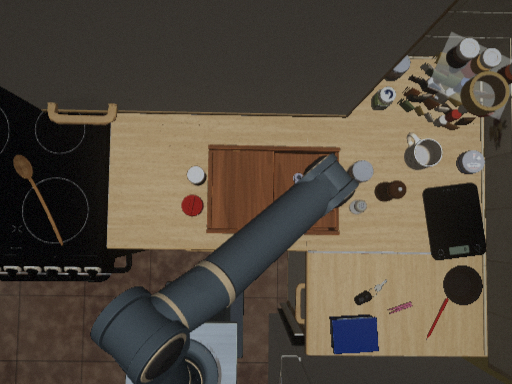

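The side view shows the closed fingers right beside the catch post, on its right (crop about (308,330)). I'll back off slightly and lower, then push left.

Emit:
step_arm(
  rows=[
    {"travel": [-7,0,0],"twist": [0,0,0],"claw": 1},
    {"travel": [0,0,13],"twist": [0,0,0],"claw": 1},
    {"travel": [0,0,0],"twist": [0,0,0],"claw": 1},
  ],
)

```text
clock: 4.62
position: [521.0, -348.7, 166.3]
tool_rot: [-2.221, -2.22, 0.0]
ft_force: [0.2, 1.1, 0.4]
opening: -0.003
```

Emit:
step_arm(
  rows=[
    {"travel": [8,0,0],"twist": [0,0,0],"claw": 1},
    {"travel": [8,0,0],"twist": [0,0,0],"claw": 1},
    {"travel": [6,2,0],"twist": [0,0,0],"claw": 1},
    {"travel": [6,2,0],"twist": [0,0,0],"claw": 1},
    {"travel": [6,3,0],"twist": [0,0,0],"claw": 1},
    {"travel": [0,0,0],"twist": [0,0,0],"claw": 1},
  ],
)

```text
clock: 5.12
position: [530.0, -312.4, 167.3]
tool_rot: [-2.218, -2.224, -0.002]
ft_force: [-0.2, 0.2, -0.2]
opening: 0.001
```

Emit:
step_arm(
  rows=[
    {"travel": [5,1,1],"twist": [0,0,0],"claw": 1},
    {"travel": [5,1,1],"twist": [0,0,0],"claw": 1},
    {"travel": [3,1,1],"twist": [0,0,0],"claw": 1},
    {"travel": [0,0,0],"twist": [0,0,0],"claw": 1},
  ],
)

```text
clock: 5.45
position: [532.5, -301.0, 164.4]
tool_rot: [2.22, 2.222, 0.001]
ft_force: [1.3, -2.5, -0.1]
opening: -0.002
```

```bash
python3 - <<'E'
from h import *
snap('side','s2')
a=cv2.imread('pics/s2.png')[150:270,170:290]; cv2.imwrite('pics/s2c.png',cv2.resize(a,None,fx=5,fy=5,interpolation=2))
E
```

```text
(no output)
```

View pics/s2c.png

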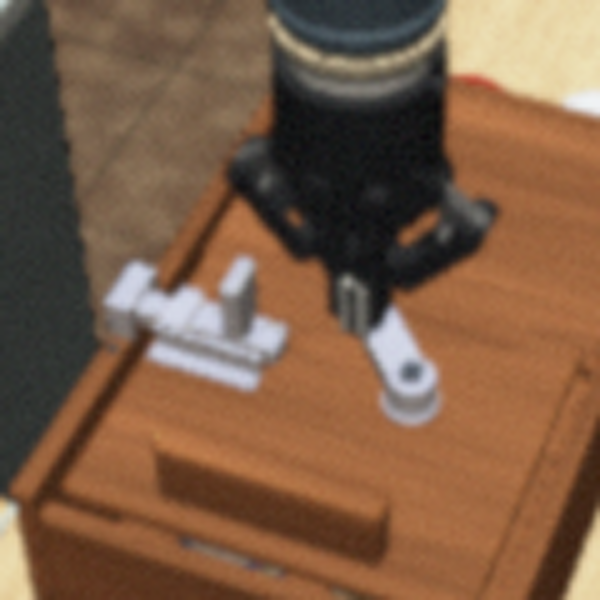

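The catch is about 50° round, with the fingers on its right side. I'll lift over to the post's front side and push it back.

Emit:
step_arm(
  rows=[
    {"travel": [-6,0,0],"twist": [0,0,0],"claw": 1},
    {"travel": [0,0,-20],"twist": [0,0,0],"claw": 1},
    {"travel": [0,0,-20],"twist": [0,0,0],"claw": 1},
    {"travel": [15,-17,0],"twist": [0,0,0],"claw": 1},
    {"travel": [15,-17,0],"twist": [0,0,0],"claw": 1},
    {"travel": [0,0,0],"twist": [0,0,0],"claw": 1},
  ],
)

```text
clock: 6.0
position: [494.0, -275.0, 203.4]
tool_rot: [-2.217, -2.216, -0.002]
ft_force: [-1.5, 0.6, -0.3]
opening: 0.004
```

Emit:
step_arm(
  rows=[
    {"travel": [0,0,20],"twist": [0,0,0],"claw": 1},
    {"travel": [0,0,20],"twist": [0,0,0],"claw": 1},
    {"travel": [0,0,0],"twist": [0,0,0],"claw": 1},
  ],
)

```text
clock: 6.25
position: [495.4, -275.9, 160.8]
tool_rot: [-2.216, -2.216, 0.003]
ft_force: [-0.2, 0.6, 0.1]
opening: -0.0
```

Emit:
step_arm(
  rows=[
    {"travel": [0,8,0],"twist": [0,0,0],"claw": 1},
    {"travel": [0,8,0],"twist": [0,0,0],"claw": 1},
    {"travel": [0,7,0],"twist": [0,0,0],"claw": 1},
    {"travel": [0,7,0],"twist": [0,0,0],"claw": 1},
    {"travel": [0,6,0],"twist": [0,0,0],"claw": 1},
    {"travel": [0,4,0],"twist": [0,0,0],"claw": 1},
    {"travel": [0,0,0],"twist": [0,0,0],"claw": 1},
  ],
)

```text
clock: 6.83
position: [539.5, -277.7, 164.8]
tool_rot: [2.218, 2.221, 0.001]
ft_force: [-0.8, 0.4, -0.1]
opening: -0.001
```

Emit:
step_arm(
  rows=[
    {"travel": [0,3,0],"twist": [0,0,0],"claw": 1},
    {"travel": [0,0,0],"twist": [0,0,0],"claw": 1},
  ],
)

```text
clock: 7.0
position: [541.4, -278.1, 164.8]
tool_rot: [2.22, 2.22, 0.0]
ft_force: [0.4, 0.4, -0.5]
opening: -0.0
```

Emit:
step_arm(
  rows=[
    {"travel": [0,3,0],"twist": [0,0,0],"claw": 1},
    {"travel": [0,0,0],"twist": [0,0,0],"claw": 1},
  ],
)

```text
clock: 7.17
position: [543.1, -278.1, 164.5]
tool_rot: [-2.221, -2.221, 0.001]
ft_force: [-2.4, 0.2, 1.9]
opening: 0.001
```

```bash
python3 - <<'E'
from h import *
snap('side','s3')
a=cv2.imread('pics/s3.png')[150:270,170:290]; cv2.imwrite('pics/s3c.png',cv2.resize(a,None,fx=5,fy=5,interpolation=2))
E
```

```text
(no output)
```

View pics/s3c.png

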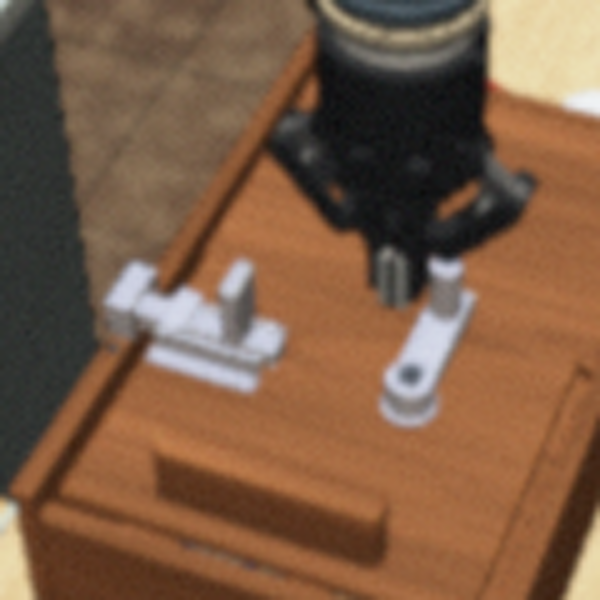

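```bash
cat >> h.py <<'E'
def proj(n,p):
    m=bot.camera_model(n);K=np.array(m['K']);c=(np.array(m['world_to_cam'])@np.r_[p,1])[:3]
    return np.array([K[0,0]*c[0]/-c[2]+K[0,2],K[1,1]*-c[1]/-c[2]+K[1,2]])
E
python3 - <<'E'
from h import *
d=np.load('pics/s3.npz')['d'];P=cloud('side',d)
Q=P[150:270,170:290].reshape(-1,3)
m=(Q[:,2]>165)&(Q[:,2]<180)&(Q[:,0]>540)&(Q[:,0]<590)&(Q[:,1]>-300)&(Q[:,1]<-250)
print(m.sum(),Q[m].mean(0),Q[m].min(0),Q[m].max(0))
for a in (1.2,1.3,1.4,1.57): print(a,((proj('side',[563-48*np.cos(a),-318.7+48*np.sin(a),174])-[170,150])*5).round(0))
print(((proj('side',[563,-318.7,144])-[170,150])*5).round(0))
E
```

```text
64 [ 556.41694228 -282.49023137  171.84974608] [ 540.69263284 -291.95674233  165.55418382] [ 571.94404696 -266.9697921   179.58515328]
1.2 [406. 252.]
1.3 [416. 253.]
1.4 [426. 254.]
1.57 [442. 257.]
[406. 370.]
```

Emit:
step_arm(
  rows=[
    {"travel": [0,3,0],"twist": [0,0,0],"claw": 1},
    {"travel": [0,0,0],"twist": [0,0,0],"claw": 1},
  ],
)

```text
clock: 7.38
position: [543.6, -278.2, 164.2]
tool_rot: [-2.219, -2.216, 0.005]
ft_force: [-8.5, -0.1, 5.9]
opening: -0.001
```

Emit:
step_arm(
  rows=[
    {"travel": [0,0,0],"twist": [0,0,0],"claw": 1},
    {"travel": [0,0,0],"twist": [0,0,0],"claw": 1},
  ],
)

```text
clock: 7.55
position: [543.6, -278.1, 164.2]
tool_rot: [-2.22, -2.216, 0.004]
ft_force: [-8.5, 1.7, 5.4]
opening: -0.001
```

The catch is on its stop: 8.5 N reaction with no further motion. Bolt next.

Emit:
step_arm(
  rows=[
    {"travel": [0,-10,0],"twist": [0,0,0],"claw": 1},
    {"travel": [0,0,-25],"twist": [0,0,0],"claw": 1},
    {"travel": [0,0,-25],"twist": [0,0,0],"claw": 1},
    {"travel": [-10,-23,0],"twist": [0,0,0],"claw": 1},
    {"travel": [-10,-23,0],"twist": [0,0,0],"claw": 1},
    {"travel": [-10,-23,0],"twist": [0,0,0],"claw": 1},
    {"travel": [-10,-23,0],"twist": [0,0,0],"claw": 1},
    {"travel": [0,0,0],"twist": [0,0,0],"claw": 1},
    {"travel": [0,0,0],"twist": [0,0,0],"claw": 1},
  ],
)

```text
clock: 8.3
position: [443.9, -318.5, 214.9]
tool_rot: [2.223, 2.217, 0.003]
ft_force: [1.7, -0.4, 0.8]
opening: 0.0
```

Emit:
step_arm(
  rows=[
    {"travel": [0,0,15],"twist": [0,0,0],"claw": 1},
    {"travel": [0,0,15],"twist": [0,0,0],"claw": 1},
    {"travel": [0,0,14],"twist": [0,0,0],"claw": 1},
    {"travel": [0,0,0],"twist": [0,0,0],"claw": 1},
    {"travel": [0,0,0],"twist": [0,0,0],"claw": 1},
  ],
)

```text
clock: 8.72
position: [445.5, -316.9, 169.9]
tool_rot: [-2.22, -2.223, 0.0]
ft_force: [-0.4, -0.6, 0.3]
opening: 0.005
```

```bash
python3 - <<'E'
from h import *
snap('side','s4')
a=cv2.imread('pics/s4.png')[150:270,170:290]; cv2.imwrite('pics/s4c.png',cv2.resize(a,None,fx=5,fy=5,interpolation=2))
E
```

```text
(no output)
```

View pics/s4c.png

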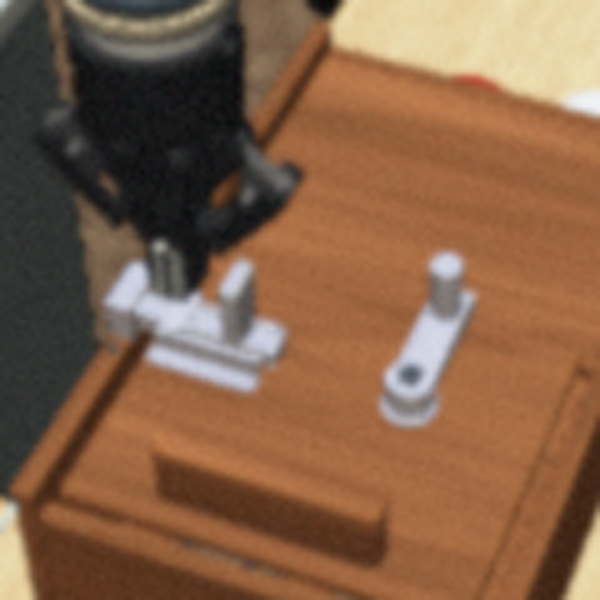

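The fingers stand in front of the paddle (crop (170,290) against paddle (238,300)). The catch is lying left. Pushing back.

Emit:
step_arm(
  rows=[
    {"travel": [0,7,0],"twist": [0,0,0],"claw": 1},
    {"travel": [0,7,0],"twist": [0,0,0],"claw": 1},
    {"travel": [0,6,0],"twist": [0,0,0],"claw": 1},
    {"travel": [0,6,0],"twist": [0,0,0],"claw": 1},
    {"travel": [0,6,0],"twist": [0,0,0],"claw": 1},
    {"travel": [0,6,0],"twist": [0,0,0],"claw": 1},
    {"travel": [0,6,0],"twist": [0,0,0],"claw": 1},
    {"travel": [0,5,0],"twist": [0,0,0],"claw": 1},
    {"travel": [0,3,0],"twist": [0,0,0],"claw": 1},
    {"travel": [0,0,0],"twist": [0,0,0],"claw": 1},
  ],
)

```text
clock: 9.6
position: [497.4, -317.5, 170.1]
tool_rot: [2.22, 2.222, 0.0]
ft_force: [0.0, 0.8, -0.1]
opening: 0.0
```

Emit:
step_arm(
  rows=[
    {"travel": [0,2,0],"twist": [0,0,0],"claw": 1},
    {"travel": [0,0,0],"twist": [0,0,0],"claw": 1},
  ],
)

```text
clock: 9.77
position: [497.7, -317.4, 170.1]
tool_rot: [-2.22, -2.22, 0.001]
ft_force: [-3.7, 0.4, 2.3]
opening: -0.004
```

Emit:
step_arm(
  rows=[
    {"travel": [0,3,0],"twist": [0,0,0],"claw": 1},
    {"travel": [0,0,0],"twist": [0,0,0],"claw": 1},
    {"travel": [0,0,0],"twist": [0,0,0],"claw": 1},
  ],
)

```text
clock: 10.02
position: [498.0, -317.4, 170.1]
tool_rot: [-2.219, -2.215, 0.003]
ft_force: [-10.0, 2.4, 6.7]
opening: 0.003
```

Emit:
step_arm(
  rows=[
    {"travel": [0,-12,0],"twist": [0,0,0],"claw": 1},
    {"travel": [0,0,-25],"twist": [0,0,0],"claw": 1},
    {"travel": [0,0,-25],"twist": [0,0,0],"claw": 1},
    {"travel": [-30,11,0],"twist": [0,0,0],"claw": 1},
    {"travel": [-30,11,0],"twist": [0,0,0],"claw": 1},
    {"travel": [-30,10,0],"twist": [0,0,0],"claw": 1},
    {"travel": [-30,10,0],"twist": [0,0,0],"claw": 1},
    {"travel": [0,0,0],"twist": [0,0,0],"claw": 1},
    {"travel": [0,0,0],"twist": [0,0,0],"claw": 1},
  ],
)

```text
clock: 10.77
position: [531.4, -438.9, 219.7]
tool_rot: [2.223, 2.219, -0.0]
ft_force: [-0.1, 0.3, -0.2]
opening: 0.001
```

```bash
python3 - <<'E'
from h import *
snap('side','s5')
print(((proj('side',[515,-318.7,179])-[170,150])*5).round(0),((proj('side',[475,-318.7,179])-[170,150])*5).round(0))
a=cv2.imread('pics/s5.png')[150:290,170:310]; cv2.imwrite('pics/s5c.png',cv2.resize(a,None,fx=4.2,fy=4.2,interpolation=2))
print(bot.observe()['joints'].round(2))
E
```

```text
[310. 293.] [231. 269.]
[ 0.16  0.59  0.72  1.56 -0.42  1.15  0.97]
```

View pics/s5c.png

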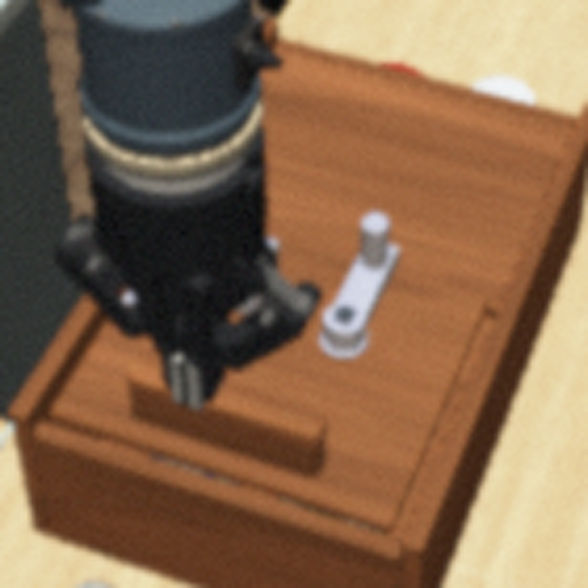

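The bolt met its stop at 40 mm of travel (10 N reaction). The fingers are now above and to the right of the grip bar, clear of it. Lower and slide.

Emit:
step_arm(
  rows=[
    {"travel": [0,0,22],"twist": [0,0,0],"claw": 1},
    {"travel": [0,0,22],"twist": [0,0,0],"claw": 1},
    {"travel": [0,0,18],"twist": [0,0,0],"claw": 1},
    {"travel": [0,0,0],"twist": [0,0,0],"claw": 1},
    {"travel": [0,0,0],"twist": [0,0,0],"claw": 1},
  ],
)

```text
clock: 11.23
position: [531.8, -435.5, 157.8]
tool_rot: [-2.218, -2.222, -0.002]
ft_force: [0.1, 1.0, 0.4]
opening: 0.001
```

Emit:
step_arm(
  rows=[
    {"travel": [7,0,0],"twist": [0,0,0],"claw": 1},
    {"travel": [6,0,0],"twist": [0,0,0],"claw": 1},
    {"travel": [6,0,0],"twist": [0,0,0],"claw": 1},
    {"travel": [8,0,0],"twist": [0,0,0],"claw": 1},
    {"travel": [0,0,0],"twist": [0,0,0],"claw": 1},
  ],
)

```text
clock: 11.65
position: [532.5, -408.7, 159.2]
tool_rot: [2.219, 2.223, 0.003]
ft_force: [0.2, 0.0, 0.7]
opening: -0.003
```

Emit:
step_arm(
  rows=[
    {"travel": [10,0,0],"twist": [0,0,0],"claw": 1},
    {"travel": [12,0,0],"twist": [0,0,0],"claw": 1},
    {"travel": [12,0,0],"twist": [0,0,0],"claw": 1},
    {"travel": [12,0,0],"twist": [0,0,0],"claw": 1},
    {"travel": [12,0,0],"twist": [0,0,0],"claw": 1},
    {"travel": [12,0,0],"twist": [0,0,0],"claw": 1},
    {"travel": [12,0,0],"twist": [0,0,0],"claw": 1},
    {"travel": [12,0,0],"twist": [0,0,0],"claw": 1},
    {"travel": [10,0,0],"twist": [0,0,0],"claw": 1},
    {"travel": [0,0,0],"twist": [0,0,0],"claw": 1},
  ],
)

```text
clock: 12.48
position: [531.7, -302.4, 157.4]
tool_rot: [-2.214, -2.222, -0.003]
ft_force: [-0.0, -0.2, -0.3]
opening: 0.003
```

Emit:
step_arm(
  rows=[
    {"travel": [8,0,0],"twist": [0,0,0],"claw": 1},
    {"travel": [7,0,0],"twist": [0,0,0],"claw": 1},
    {"travel": [7,0,0],"twist": [0,0,0],"claw": 1},
    {"travel": [4,0,0],"twist": [0,0,0],"claw": 1},
    {"travel": [0,0,0],"twist": [0,0,0],"claw": 1},
  ],
)

```text
clock: 12.9
position: [531.3, -278.9, 157.8]
tool_rot: [-2.218, -2.221, -0.001]
ft_force: [-0.3, -0.7, -1.3]
opening: -0.003
```

Emit:
step_arm(
  rows=[
    {"travel": [3,0,0],"twist": [0,0,0],"claw": 1},
    {"travel": [2,0,0],"twist": [0,0,0],"claw": 1},
    {"travel": [0,0,0],"twist": [0,0,0],"claw": 1},
  ],
)

```text
clock: 13.15
position: [531.3, -275.6, 158.2]
tool_rot: [-2.221, -2.221, 0.001]
ft_force: [0.5, -1.1, -0.9]
opening: 0.002
```

Emit:
step_arm(
  rows=[
    {"travel": [3,0,0],"twist": [0,0,0],"claw": 1},
    {"travel": [0,0,0],"twist": [0,0,0],"claw": 1},
    {"travel": [0,0,0],"twist": [0,0,0],"claw": 1},
  ],
)

```text
clock: 13.4
position: [531.3, -275.5, 158.3]
tool_rot: [2.221, 2.216, -0.004]
ft_force: [0.6, -8.0, -5.4]
opening: -0.004
```

The lid is at its stop: 8 N with no further motion, and y = -275.5 as predicted. Retreat to the right, then up and clear.

Emit:
step_arm(
  rows=[
    {"travel": [-15,0,0],"twist": [0,0,0],"claw": 1},
    {"travel": [-10,0,0],"twist": [0,0,0],"claw": 1},
    {"travel": [0,0,-30],"twist": [0,0,0],"claw": 1},
    {"travel": [0,0,-30],"twist": [0,0,0],"claw": 1},
    {"travel": [0,0,-25],"twist": [0,0,0],"claw": 1},
    {"travel": [-35,0,0],"twist": [0,0,0],"claw": 1},
    {"travel": [-35,0,0],"twist": [0,0,0],"claw": 1},
    {"travel": [-35,0,0],"twist": [0,0,0],"claw": 1},
    {"travel": [0,0,0],"twist": [0,0,0],"claw": 1},
    {"travel": [0,0,0],"twist": [0,0,0],"claw": 1},
  ],
)

```text
clock: 14.23
position: [530.2, -404.9, 243.2]
tool_rot: [-2.226, -2.216, 0.001]
ft_force: [0.7, 1.2, -0.5]
opening: 0.002
```

```bash
python3 - <<'E'
from h import *
snap('side','s6');snap('top','t6')
a=cv2.imread('pics/s6.png')[120:390,120:340]; a=cv2.resize(a,None,fx=2.2,fy=2.2,interpolation=2)
cv2.imwrite('pics/s6c.png',a)
P=cloud('side',np.load('pics/s6.npz')['d'])
# world->crop coordinates of expected tops
for nm,p in dict(paddle=[515,-168.7,179],post=[563,-120.7,174],pivot=[563,-168.7,144],grip=[530,-256.7,165]).items(): print(nm,((proj('side',p)-[120,120])*2.2).round(0))
E
```

```text
paddle [296. 106.]
post [348.  94.]
pivot [334. 138.]
grip [281. 168.]
```

View pics/s6c.png

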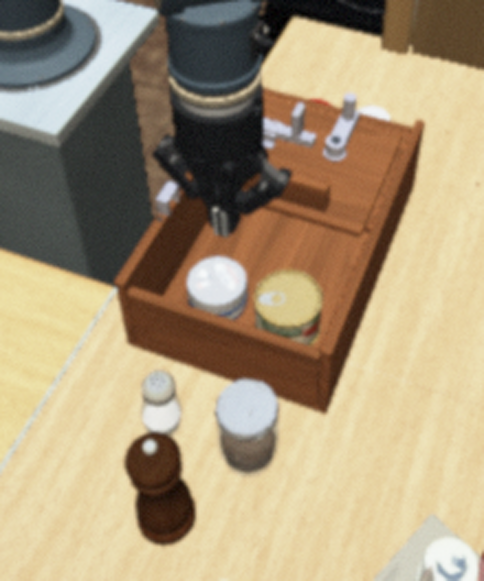

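View pics/t6.png

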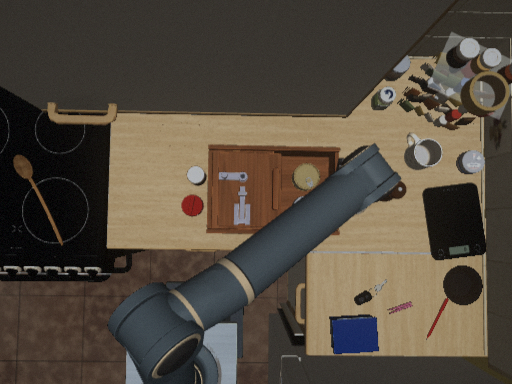

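The lid is open, with the grip bar in the top view at col 276. The catch lies to the left at (233,176), and the bolt is back with the paddle at crop (298,106) against a predicted (296,106). The things standing round the box have not moved. Handing in.

```bash
python3 - <<'E'
from h import *
s=bot.observe();print(s['ft_force'].round(1),np.abs(s['dq']).max())
print(bot.sign_off())
E
```

```text
[0.7 0.7 0. ] 0.023984990357744727
the job is handed in; nothing more can be done
None
```

The box is open and the job is handed in at about 14 s of the 51 s allowed; no verdict was reported. With closed fingers I swung the catch aside to the left, pushed the bolt back, then slid the lid left by its grip bar.

- **Stops:** I pushed each part until it stopped moving. The reaction forces were about 8.5 N at the catch, 10 N at the bolt and 8 N at the lid. The catch looked to be at about 1.55 rad, and the bolt and lid stopped where 40 mm and 150 mm of travel predict.
- **Final pictures:** The paddle and catch post were within about 5 px of where the fully open positions predict, and the lid is visibly open. The things I could see round the box were upright and looked unmoved. In the top view the arm hid those on the right, so I judged them from the side view.
- **Clearance:** The gripper was clear of everything, with wrist force under 1 N per axis.

No check failed. The only small disagreement was a few millimetres between the two cameras, within what the calibration allows for.

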